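Angle the cling-film carton past the keeper post into its bench rail

ROBOT

A 6-joint arm with a two-finger parallel gripper is mounted at the origin on a cart in front of the work surface, level with it; the furniture and walls round the work are solid. World frame = base frame: x ahead of the robot, y to its left, z up, the work surface at z = 0. Lengths are in m, angles in rad, forces in N, time in s.
With the tool pointing down it reaches from about 0.325 to 0.925 m from the base axis. Payload 3.1 kg.
Tool frame: the origin (TCP) lies between the finger pads; the fingertips stand 14 mm ahead of it and the grasp point (between the pads) lies 5 mm behind it; z points along the fingers, y is the line along which they close (so a half turn about z gives the same grasp; the last joint's range is limited). The gripper opens to 85 mm and grips with 20 to 120 N. Pads are 22 mm wide; open, the fingers measure 114 mm over their backs; the gripper's body (76 mm by 85 mm) begins 54 mm behind the grasp point. The pads swing forward as they close: fully open they stand 13 mm farther back than shut.
Start: joints at [-1.449, 0.217, 1.613, -0, 1.311, -0.112], TCP at [0.145, -0.608, 0.225] pointing down, gripper open.
Joint ranges: [-2.75, 2.75], [-0.78, 2.1], [0.31, 2.55], [-1.13, 4.27], [0.13, 2.63], [-2.58, 2.58]. Speed limits (rad/s): [2.79, 2.79, 3.14, 3.14, 3.14, 3.14].

INTERFACE

Orientations are given as a rotation vector (axis times angle).
In Python, from bench import status, optics, robot, spotter gives the robot as it stands. The module is installed in compiled form; this text tells all that it offers.
- The arm moves only by the tool play_rows, never from a script. Its argument "deltas" is text: rows parted by semicolons, each of 6 numbers parted by spaces: the shift along the world's x, y, z in mm, then the turn, a rotation vector about the world's x, y, z in degrees. In form: x y z wx wy wz; .... A call has exactly 8 rows; each row is the pose to reach, as a shift and turn from the pose commanded when the call began; what a row does not reach only later rows make up. A row lasts 1/10 s, in which the tool goes at most 50 mm and 8.59 degrees, less where a joint would pass 70% of its speed; a pose out of reach is approached as far as the arm can. A call with a gripper value outside its range is refused whole. "jaw" is the gripper command: -1 is shut, 1 is fully open, values between are in proportion, set as the call begins (left out, the last holds). The fingers move at their own pace and stop on an object; "force" is the grip in N (left out, the last holds). Time passes only in rows, so rows that repeat a pose let the fingers close, or fill a call up. It gives the time, the measured TCP pose, the force, the opening and the grip force at its end, in the units of the state.
- status.observe(): the state, without advancing time (a new reading comes with each control period).
- optics.capture(name): name is "side" or "top" or "wrist"; returns a dict with "pixels" (480x640x3 uint8, blue, green, red), "fx", "fy", "cx", "cy" (pixels), "R" (3x3) and "t" (3): a world point X has camera coordinates R X + t; the wrist camera has in their place "mount" (4x4, takes a point from camera to tool coordinates, whose origin is the TCP and whose axes are the flange's). Camera axes: x right, y down, z forward; pixel columns grow to the right and rows downward; lengths in m; the calibration is good to about 2 mm. A picture is of the moment at which its call begins: read the wrist's pose just before it. There is no depth.
- robot.finish_job(): hands the job in; it is judged then, once.
Trained networks look in a picture, given as the dict that the camera call returned (one of the last four; its "shot" number tells which), for a name from the list of things; names that differ only in an ending like _2 or _b are one class to them, and where a whole thing is asked for, a point or a joint stands for the part that bears it (a point fixed in the world has none). Each returns a list of dicts, best first, with "confidence" (0 to 1); they miss things now and then, are a little off and sometimes report something else, mostly with a low value. They report only what shows in the picture. A call takes as long as a camera call.
- spotter.search_frame(thing, picture): "position" ([x, y, z] in m, in world coordinates, good to about 4 mm: the middle of the surface that is visible of it).
The state is a dict: "time_s": time; "qpos": joint angles; "qd": joint speeds; "effort": joint torques, N m; "ee_pos": TCP position; "tool_rot": TCP orientation; "force": force on the tool from outside, world axes, zero at the start; "moment": the same for the moment, N m; "width": finger opening in m; "grasp_force": force on a finger pad.
Only numpy, scipy, OpenCV 4.12 (cv2) and the standard library are available. Lean on these libraries where they do the work, as an engineer would, in place of code of your own. Each camera call takes 0.05 s, during which the arm holds its last target. There are 200 camera calls.

TASK

Put the long cling-film carton away in the steel bench rail, sliding it over the table with the fingertips and never lifting it off the table: push its ends in turn so that its right end (right as the robot looks) slips in behind the keeper post at the rail's hooked right front corner, then push the left end in, until the whole carton lies home along the back bar with both ends against or close to the bar. Leave the cups, jars, tin and everything else standing where they are.

Things in the scene. Friction and masses are not known exactly. Their poses are not given: they have to be found in the camera images.
- film_box: The cling-film carton: long closed card box, white and green, 328 x 47 x 46 mm (length, width, height), about 0.2 kg, flat and loose on the table, left of and in front of the rail's mouth. Origin on its underside, halfway along; x across it, away from the robot (near side face at x = -19, far one at +28 mm); y along it, to the left (ends at -164, +164 mm).
- film_right_end (a point): Centre of the carton's right end face (y = -164 mm, 23 mm above the underside, midway across its width). Axes as the carton's.
- film_left_end (a point): Centre of the carton's left end face (y = +164 mm, 23 mm above the underside, midway across its width). Axes as the carton's.
- wrap_rail: Bench rail fixed to the table: frame of 10 mm steel bar, at 20 and 50 mm height, no floor, no top. Origin on the table, mid back bar, at its inner face; x square to it, away from the robot; y left along it. Inside: back bar x = 0, right end bar y = -182 (hooks round to the keeper post), left end bar y = +182 mm, reaching forward only to x = -55 mm. Inside corners rounded, 13 mm. Posts 72 mm high.
- keeper_post (a point): Keeper post: upright steel post, 16 mm diameter (3 mm high foot: 20 mm), 72 mm high, at the free end of the rail's hooked right front corner. The point is its axis at table height: x = -82, y = -122 mm in the rail's frame; axes as the rail's. Bay behind it 74 mm deep (72 at the foot). Mouth from it to the left end bar 296 mm, shorter than the carton, which must go in at an angle.
- cup_a: Bystander, to be left where it stands: white lidded deli cup, 66 mm across, 60 mm tall. Origin at the centre of its underside.
- cup_b: Bystander, to be left where it stands: tan lidded deli cup, 66 mm across, 60 mm tall. Origin at the centre of its underside.
- tin: Bystander, to be left where it stands: small round food tin, 57 mm across, 72 mm tall. Origin at the centre of its underside.
- jar_a: Bystander, to be left where it stands: spice jar with a yellow cap, 45 mm across, 100 mm tall. Origin at the centre of its underside.
- jar_b: Bystander, to be left where it stands: spice jar with a red cap, 45 mm across, 108 mm tall. Origin at the centre of its underside.
- shaker: Bystander, to be left where it stands: clear pepper shaker with a grey lid, 44 mm across, 90 mm tall. Origin at the centre of its underside.
- thermometer: Bystander, to be left where it stands: dial probe thermometer lying flat, 179 mm long, 45 mm dial, 12 mm thick. Origin at the centre of its underside.
- cartridge: Bystander, to be left where it stands: tall butane cartridge, 67 mm across, 191 mm tall. Origin at the centre of its underside.
- gas_can: Bystander, to be left where it stands: short butane cartridge, 67 mm across, 126 mm tall. Origin at the centre of its underside.

How it is judged:
On the way:
1. the carton's right end is behind the keeper post while its left end is still out in front of the rail (y of film_right_end in the frame of wrap_rail below -0.128 m and x of film_right_end in the frame of wrap_rail above -0.07 m and x of film_left_end in the frame of wrap_rail below -0.06 m), for 0.05 s.
At the end, for the whole second after the job is handed in: The carton lies flat on the table inside the rail, at rest: the middle of each end within 36 mm of the back bar (23.5 mm when that end touches it, so at most about 12 mm short), the right end at least 13 mm past the keeper post's axis (x of each of film_right_end, film_left_end in the frame of wrap_rail above -0.036 m and y of film_right_end in the frame of wrap_rail below -0.135 m and y of film_left_end in the frame of wrap_rail below 0.185 m and height (world z) of film_box below 0.006 m and angle between film_box's own z axis and vertical below 0.08 rad and linear speed of film_box below 0.02 m/s).
It fails at once if the carton is lifted off the table or tipped (height (world z) of film_box above 0.012 m or angle between film_box's own z axis and vertical above 0.2 rad).
It fails at once if a bystander (cup, tin, jar, shaker, thermometer or gas cartridge) is moved by more than 2 cm (distance of any of cup_a, cup_b, tin, jar_a, jar_b, shaker, thermometer, cartridge, gas_can from where it was at the start of the episode above 0.02 m).
It also fails if it takes over 72 s, if anything falls off the work surface, if the arm or the gripper's body presses on something with over 40 N, if the wrist force passes 120 N, or if a joint passes its speed limit or range.

## Working session

There is one attempt and no reset: what is moved stays moved. The work goes in short steps, Python scripts to look and compute and a tool call to move; the robot and the scene stay as the last step left them, time stands still between calls to the robot, and variables do not carry over. Pictures are saved under pics/ and viewed, at most 10 in all, crops included, and the job is handed in when it is done.

Besides the shell and the picture viewer there is one more tool, called after "Request:" in YAML: its name, and indented under it one key for each argument. play_rows: Moves the arm, as the interface text tells. Its arguments: {"type":"object","properties":{"deltas":{"type":"string"},"jaw":{"type":"number"},"force":{"type":"number"}},"required":["deltas"]}

```bash
mkdir -p pics; cat > h.py <<'E'
import numpy as np,cv2
from bench import status,optics,robot,spotter
def pix2w(d,u,v,z):
    R=np.array(d["R"]);t=np.array(d["t"]);c=-R.T@t
    r=R.T@np.array([(u-d["cx"])/d["fx"],(v-d["cy"])/d["fy"],1]);return c+r*(z-c[2])/r[2]
def w2pix(d,X):
    p=np.array(d["R"])@np.array(X)+np.array(d["t"]);return d["fx"]*p[0]/p[2]+d["cx"],d["fy"]*p[1]/p[2]+d["cy"]
E
python3 - <<'E'
from h import *
s=status.observe();print(s["time_s"],s["ee_pos"],s["tool_rot"],s["width"])
for n in("top","side"):
    d=optics.capture(n);cv2.imwrite(f"pics/{n}0.png",d["pixels"])
    R=np.array(d["R"]);print(n,-R.T@np.array(d["t"]),R[2])
    for th in ["film_box","wrap_rail","cup_a","tin","jar_a","shaker","thermometer","cartridge","gas_can"]:
        print(th,[(np.round(q["position"],3).tolist(),round(q["confidence"],2)) for q in spotter.search_frame(th,d)[:3]])
E
```

```text
0.0 [ 0.14472719 -0.60716731  0.223775  ] [-3.11778051e+00 -3.66176151e-01  1.42279316e-06] 0.085254986535565
top [ 0.42688931 -0.03217672  1.38377808] [ 0.12714573 -0.01918961 -0.9916984 ]
film_box [([0.474, 0.155, 0.044], 0.91), ([0.651, -0.048, 0.052], 0.71)]
wrap_rail [([0.652, -0.047, 0.052], 0.79)]
cup_a [([0.651, -0.051, 0.059], 0.67), ([0.534, -0.275, 0.063], 0.56), ([0.631, -0.354, 0.058], 0.55)]
tin [([0.7, 0.302, 0.072], 0.65)]
jar_a [([0.766, 0.174, 0.099], 0.9), ([0.772, 0.1, 0.109], 0.6), ([0.565, 0.458, 0.013], 0.6)]
shaker [([0.763, 0.022, 0.073], 0.67)]
thermometer [([0.569, 0.459, 0.011], 0.48), ([0.698, 0.307, 0.07], 0.27)]
cartridge [([0.624, -0.438, 0.158], 0.68), ([0.472, 0.153, 0.042], 0.66)]
gas_can [([0.474, -0.51, 0.1], 0.97)]
side [0.17775643 0.78930483 0.72910763] [ 0.38071297 -0.71470407 -0.5867331 ]
film_box [([0.461, 0.188, 0.046], 0.98), ([0.473, -0.499, 0.064], 0.55)]
wrap_rail [([0.65, -0.016, 0.043], 0.62)]
cup_a [([0.53, -0.256, 0.053], 0.71), ([0.624, -0.335, 0.052], 0.63), ([0.691, 0.327, 0.055], 0.49)]
tin [([0.69, 0.325, 0.054], 0.77)]
jar_a [([0.765, 0.188, 0.065], 0.87), ([0.767, 0.121, 0.069], 0.73)]
shaker [([0.765, 0.043, 0.05], 0.76)]
thermometer [([0.566, 0.466, 0.015], 0.59)]
cartridge [([0.618, -0.422, 0.104], 0.85)]
gas_can [([0.473, -0.5, 0.064], 0.77), ([0.46, 0.187, 0.046], 0.53)]
```

View pics/top0.png

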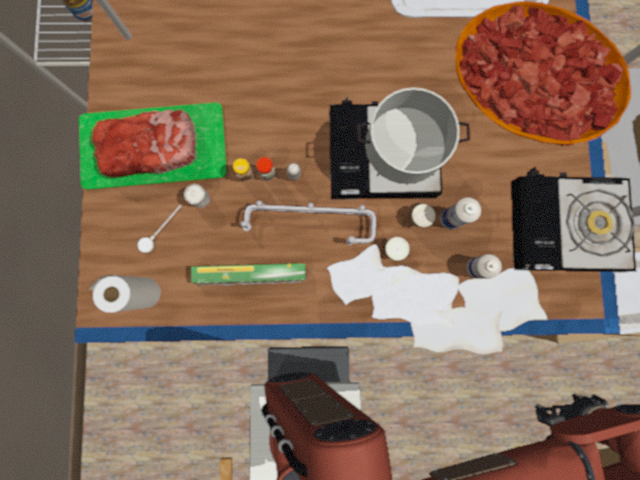

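View pics/side0.png

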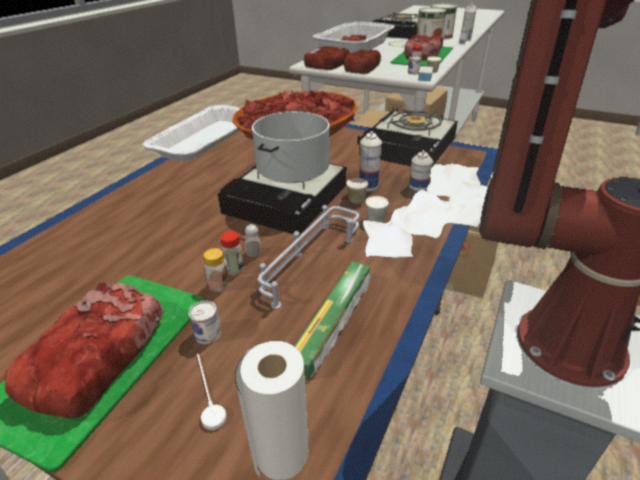

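The top view shows the carton at about (190–305, 273), the rail from (245, 210) to (375, 240), and its hook post near (350, 240). I'll zoom in on this area.

```bash
python3 - <<'E'
import cv2
a=cv2.imread("pics/top0.png")[185:305,180:420];cv2.imwrite("pics/topc.png",cv2.resize(a,(800,400),interpolation=cv2.INTER_CUBIC))
a=cv2.imread("pics/side0.png")[190:380,230:420];cv2.imwrite("pics/sidec.png",cv2.resize(a,(600,600),interpolation=cv2.INTER_CUBIC))
E
```

```text
(no output)
```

View pics/topc.png

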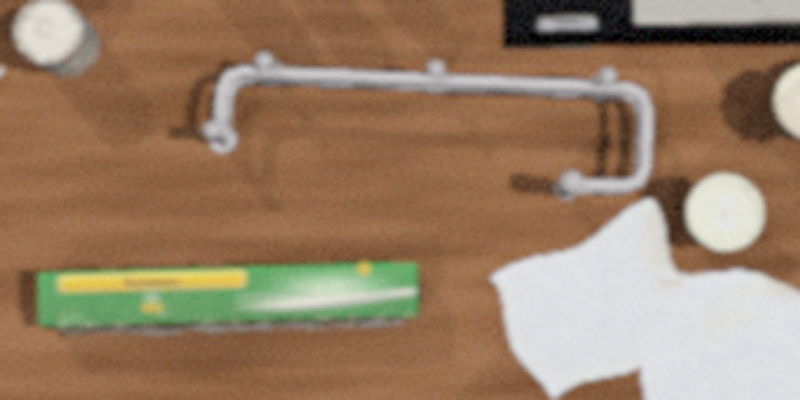

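View pics/sidec.png

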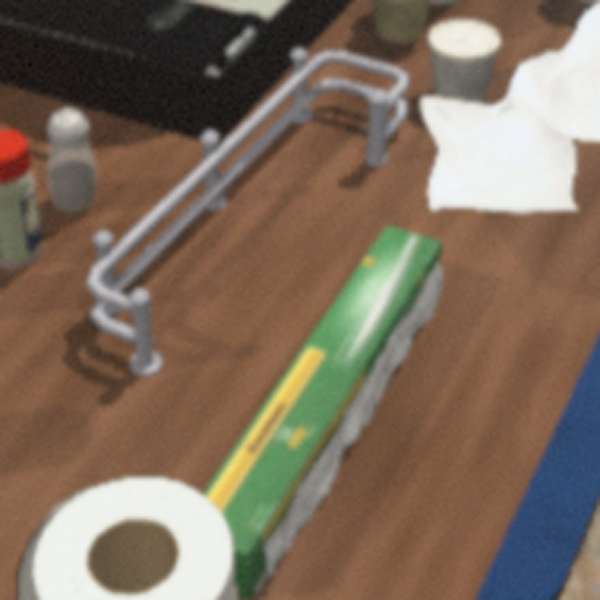

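The zoom shows the carton top's corners at about (38,272), (420,262), (418,317) and (42,327) in the crop. The back bar runs (265,77) to (600,89), the keeper top is at (570,182) and the right end bar is at x≈645. The keeper is on the right, with the mouth open on the left.

```bash
python3 - <<'E'
from h import *
from scipy.optimize import least_squares
d=optics.capture("top")
f=lambda u,v:(180+u/3.3333-.35,185+v/3.3333-.35)
C=[pix2w(d,*f(*p),.046)[:2] for p in((38,272),(420,262),(418,317),(42,327))]
print("carton FL FR NR NL",np.round(C,3)); 
l=(C[0]+C[3])/2;r=(C[1]+C[2])/2;print("ends",l,r,"len",np.hypot(*(l-r)),"yaw deg",np.degrees(np.arctan2(-(l-r)[0],(l-r)[1])))
k=pix2w(d,*f(570,180),.072);lp=pix2w(d,*f(220,128),.072)
b=[pix2w(d,*f(*p),.05) for p in((265,76),(600,89))];e=[pix2w(d,*f(645,y),.05) for y in(110,165)]
print("keeper",k,"leftpost",lp,"back",b,"end",e)
def T(p,x,y):
    c,s=np.cos(p[2]),np.sin(p[2]);return np.array([p[0]+c*x-s*y,p[1]+s*x+c*y])
def inv(p,X):
    c,s=np.cos(p[2]),np.sin(p[2]);q=np.array(X[:2])-p[:2];return np.array([c*q[0]+s*q[1],-s*q[0]+c*q[1]])
def res(p):
    return np.r_[inv(p,k)-[-.082,-.122],[inv(p,x)[0]-.005 for x in b],[inv(p,x)[1]+.187 for x in e],inv(p,lp)[1]-.187]
o=least_squares(res,[.65,-.05,0]);print("rail",o.x,"res",o.fun*1000,"lp in rail",inv(o.x,lp))
print("carton in rail L,R",inv(o.x,l),inv(o.x,r))
for n in("tin","cup","jar_a","jar_b"): pass
E
```

```text
carton FL FR NR NL [[ 0.497  0.322]
 [ 0.5   -0.009]
 [ 0.453 -0.007]
 [ 0.449  0.318]]
ends [0.4728794  0.31999187] [ 0.47632433 -0.00773773] len 0.3277477033609042 yaw deg 0.6022417039720643
keeper [ 0.56727894 -0.13936151  0.072     ] leftpost [0.61674545 0.16159706 0.072     ] back [array([0.66564545, 0.12553994, 0.05      ]), array([ 0.6500507 , -0.16965438,  0.05      ])] end [array([ 0.63074745, -0.20890309,  0.05      ]), array([ 0.5819146, -0.2074071,  0.05     ])]
rail [ 0.6535372  -0.02386999 -0.04955471] res [ 1.56843256  2.37750225 -0.30755624 -1.26087633  1.0651673   0.14041279
 -3.58308234] lp in rail [-0.04593359  0.18341692]
carton in rail L,R [-0.19746903  0.33449096] [-0.17779444  0.00733432]
```

Request:
play_rows:
  deltas: "27 40 0 0 0 0; 54 80 0 0 0 0; 81 120 0 0 0 0; 108 160 0 0 0 0; 135 200 0 0 0 0; 162 240 0 0 0 0; 189 280 0 0 0 0; 216 320 0 0 0 0"
  jaw: 1

```text
time_s: 1.85
ee_pos: [0.3616, -0.2864, 0.2255]
tool_rot: [3.119, 0.366, 0.001]
force: [0.1, -1.2, -0.1]
width: 0.0854
grasp_force: 0.0
```

Request:
play_rows:
  deltas: "5 48 0 0 0 0; 10 96 0 0 0 0; 15 144 0 0 0 0; 20 192 0 0 0 0; 25 240 0 0 0 0; 30 288 0 0 0 0; 35 336 0 0 0 0; 40 384 0 0 0 0"

```text
time_s: 2.65
ee_pos: [0.4008, 0.098, 0.2257]
tool_rot: [3.12, 0.367, 0.003]
force: [-0.3, -0.8, -0.4]
width: 0.0853
grasp_force: 0.0
```

Request:
play_rows:
  deltas: "0 40 -25 0 0 0; 0 50 -65 0 0 0; 0 50 -100 0 0 0; 0 50 -130 0 0 0; 0 50 -160 0 0 0; 0 50 -185 0 0 0; 0 50 -204 0 0 0; 0 50 -204 0 0 0"

```text
time_s: 3.45
ee_pos: [0.398, 0.1455, 0.0187]
tool_rot: [3.12, 0.366, -0.01]
force: [0.5, -0.8, 0.3]
width: 0.0856
grasp_force: 0.0
```

Request:
play_rows:
  deltas: "8 0 0 0 0 0; 16 0 0 0 0 0; 23 -1 0 0 0 0; 30 -1 0 0 0 0; 36 -1 0 0 0 0; 42 -2 0 0 0 0; 48 -2 0 0 0 0; 54 -2 0 0 0 0"

```text
time_s: 4.25
ee_pos: [0.4551, 0.1439, 0.021]
tool_rot: [3.12, 0.366, -0.001]
force: [-1.5, -0.2, 1.8]
width: 0.0852
grasp_force: 0.5
```

Request:
play_rows:
  deltas: "7 0 0 0 0 0; 14 0 0 0 0 0; 21 -1 0 0 0 0; 28 -1 0 0 0 0; 35 -1 0 0 0 0; 41 -2 0 0 0 0; 46 -2 0 0 0 0; 50 -2 0 0 0 0"

```text
time_s: 5.05
ee_pos: [0.5052, 0.142, 0.0211]
tool_rot: [3.12, 0.366, -0.0]
force: [-0.3, 0.1, 1.0]
width: 0.0854
grasp_force: 0.5
```

```bash
cat >> h.py <<'E'
RAIL=np.array([.6535,-.0239,-.0496])
def inv(X,p=RAIL):
    c,s=np.cos(p[2]),np.sin(p[2]);q=np.array(X[:2])-p[:2];return np.array([c*q[0]+s*q[1],-s*q[0]+c*q[1]])
def fwd(x,y,p=RAIL):
    c,s=np.cos(p[2]),np.sin(p[2]);return np.array([p[0]+c*x-s*y,p[1]+s*x+c*y])
def carton(d):
    # top-face outline by projecting every pixel on z=.046 and masking green/yellow
    hsv=cv2.cvtColor(d["pixels"],cv2.COLOR_BGR2HSV)
    m=cv2.inRange(hsv,(40,70,40),(85,255,255)); m[:, :178]=0; m[:180]=0; m[330:]=0; m[:,420:]=0
    m=cv2.morphologyEx(m,cv2.MORPH_CLOSE,np.ones((9,9)))
    n,l,st,_=cv2.connectedComponentsWithStats(m);k=1+st[1:,4].argmax()
    v,u=np.nonzero(l==k);P=np.array([pix2w(d,a,b,.046)[:2] for a,b in zip(u,v)],np.float32)
    (c,sz,a)=cv2.minAreaRect(P*1000);B=cv2.boxPoints((c,sz,a))/1000
    e=[(B[i]+B[(i+1)%4])/2 for i in range(4)]
    e=sorted([e[i] for i in range(4) if abs(np.hypot(*(B[i]-B[(i+1)%4]))*1000-min(sz))<1],key=lambda q:q[1])
    r,l=e; print("size",np.round(sz,1),"world R",np.round(r,3),"L",np.round(l,3),"rail R",np.round(inv(r),3),"L",np.round(inv(l),3),"theta",np.degrees(np.arctan2(inv(r)[0]-inv(l)[0],inv(l)[1]-inv(r)[1])).round(1))
    return r,l
def look(name):
    d=optics.capture("top");print(np.round(status.observe()["ee_pos"],3));cv2.imwrite(f"pics/{name}.png",cv2.resize(d["pixels"][175:315,140:420],(800,400),interpolation=cv2.INTER_CUBIC));return carton(d)
E
python3 -c "
from h import *
look('p1')"
```

```text
[0.506 0.142 0.021]
size [ 50.6 117.3] world R [ 0.576 -0.001] L [0.549 0.113] rail R [-0.079  0.019] L [-0.112  0.132] theta 16.2
```

View pics/p1.png

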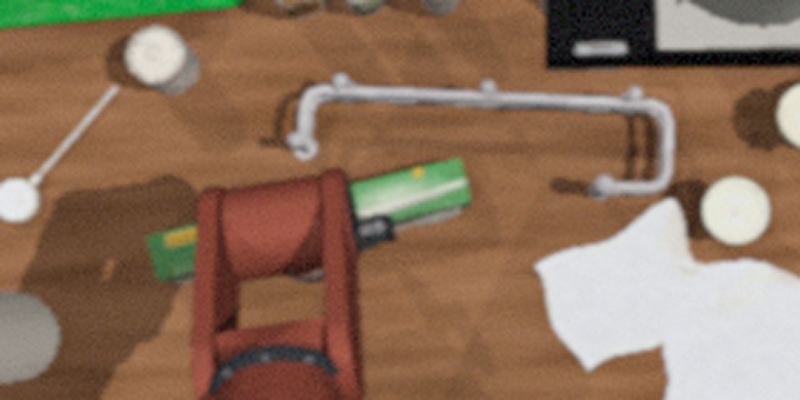

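The picture shows the carton turned to θ≈16°, right end at about (465,185) and left end at about (152,255), lined up with the bay behind the keeper post at (600,187). Next I'll go round to the left end.

Request:
play_rows:
  deltas: "-20 0 0 0 0 0; -22 0 40 0 0 0; -22 20 80 0 0 0; -22 68 85 0 0 0; -20 116 85 0 0 0; -18 164 85 0 0 0; -14 206 85 0 0 0; -12 208 85 0 0 0"
  jaw: -1
  force: 20

```text
time_s: 5.9
ee_pos: [0.4932, 0.355, 0.1069]
tool_rot: [-3.116, -0.373, -0.005]
force: [-0.0, -0.4, 0.1]
width: -0.0001
grasp_force: 0.0
```

Request:
play_rows:
  deltas: "0 0 -30 0 0 0; 0 0 -60 0 0 0; 0 0 -80 0 0 0; 0 0 -80 0 0 0; 0 0 -80 0 0 0; 0 0 -80 0 0 0; 0 0 -80 0 0 0; 0 0 -80 0 0 0"

```text
time_s: 6.7
ee_pos: [0.4939, 0.3505, 0.0276]
tool_rot: [-3.119, -0.366, -0.004]
force: [0.5, -0.2, -0.5]
width: 0.0002
grasp_force: 0.0
```

```bash
python3 -c "
from h import *
look('p2')"
```

```text
[0.494 0.35  0.027]
size [ 50.2 328.3] world R [ 0.577 -0.001] L [0.5   0.319] rail R [-0.078  0.019] L [-0.17   0.335] theta 16.3
```

View pics/p2.png

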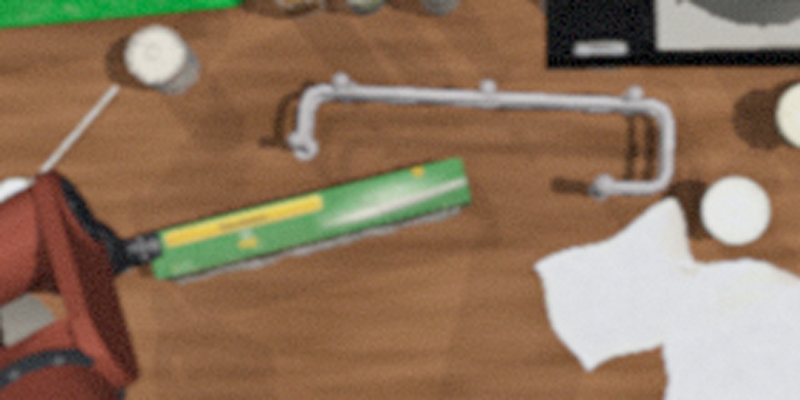

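The whole carton is visible: left end at (155,255), right end at (465,180), with the closed fingers just outside the left end. Now I'll push along its axis.

Request:
play_rows:
  deltas: "3 -12 0 0 0 0; 6 -24 0 0 0 0; 9 -37 0 0 0 0; 12 -50 0 0 0 0; 15 -63 0 0 0 0; 18 -76 0 0 0 0; 21 -88 0 0 0 0; 24 -98 0 0 0 0"

```text
time_s: 7.55
ee_pos: [0.517, 0.2507, 0.026]
tool_rot: [3.12, 0.365, -0.001]
force: [-0.1, 1.4, 0.3]
width: -0.0
grasp_force: 0.6
```

```bash
python3 -c "
from h import *
look('p3')"
```

```text
[0.517 0.249 0.026]
size [ 51.2 327.5] world R [ 0.595 -0.083] L [0.52  0.236] rail R [-0.055 -0.062] L [-0.146  0.253] theta 16.1
```

Request:
play_rows:
  deltas: "3 -12 0 0 0 0; 6 -24 0 0 0 0; 9 -37 0 0 0 0; 12 -50 0 0 0 0; 15 -62 0 0 0 0; 18 -74 0 0 0 0; 20 -83 0 0 0 0; 21 -90 0 0 0 0"

```text
time_s: 8.4
ee_pos: [0.538, 0.161, 0.026]
tool_rot: [3.12, 0.365, -0.0]
force: [0.6, 0.8, -0.6]
width: -0.0001
grasp_force: 0.3
```

```bash
python3 -c "
from h import *
look('p4')"
```

```text
[0.538 0.16  0.026]
size [ 50.9 320. ] world R [ 0.617 -0.175] L [0.544 0.137] rail R [-0.029 -0.152] L [-0.117  0.155] theta 16.1
```

View pics/p4.png

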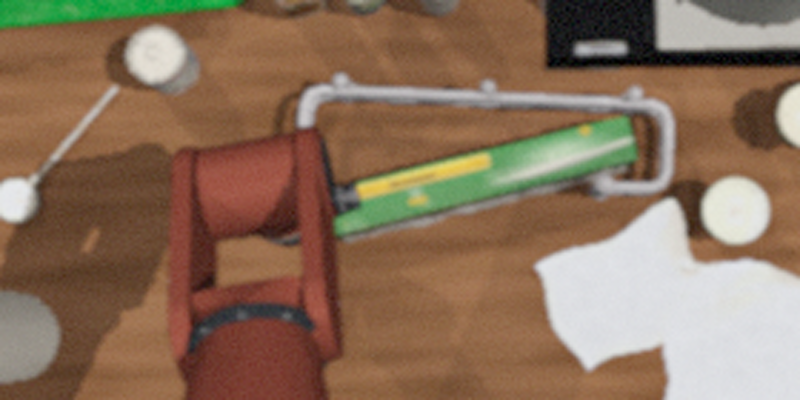

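The right end is now behind the keeper: carton tip at (635,145), post at (600,187). I'll push a little more, then move round to the near face by the left end.

Request:
play_rows:
  deltas: "1 -4 0 0 0 0; 2 -8 0 0 0 0; 2 -8 0 0 0 0; -4 15 0 0 0 0; -4 17 40 0 0 0; -6 15 80 0 0 0; -20 -25 80 0 0 0; -33 -65 80 0 0 0"

```text
time_s: 9.25
ee_pos: [0.5066, 0.0972, 0.1087]
tool_rot: [3.119, 0.372, 0.009]
force: [0.4, -1.5, -0.5]
width: 0.0004
grasp_force: 0.0
```

```bash
python3 -c "
from h import *
r,l=look('p5')
y=(l-r)/np.hypot(*(l-r));x=np.array([y[1],-y[0]])
print('near contact tcp',l-.045*y-.052*x)"
```

```text
[0.503 0.092 0.107]
size [ 50.4 253.1] world R [ 0.62  -0.182] L [0.561 0.065] rail R [-0.026 -0.159] L [-0.097  0.084] theta 16.3
near contact tcp [0.52058506 0.00873657]
```

Request:
play_rows:
  deltas: "0 -18 -20 0 0 0; 0 -18 -60 0 0 0; 0 -18 -80 0 0 0; 0 -18 -80 0 0 0; 8 -18 -80 0 0 0; 16 -18 -80 0 0 0; 23 -18 -80 0 0 0; 30 -18 -80 0 0 0"

```text
time_s: 10.1
ee_pos: [0.5368, 0.0792, 0.0275]
tool_rot: [3.12, 0.367, 0.004]
force: [-0.3, 0.2, -0.0]
width: 0.0001
grasp_force: 0.3
```

Request:
play_rows:
  deltas: "6 0 0 0 0 0; 12 0 0 0 0 0; 18 0 0 0 0 0; 23 0 0 0 0 0; 28 0 0 0 0 0; 32 0 0 0 0 0; 35 0 0 0 0 0; 35 0 0 0 0 0"

```text
time_s: 10.9
ee_pos: [0.5704, 0.0789, 0.0262]
tool_rot: [3.12, 0.366, 0.001]
force: [-0.2, -0.7, 0.5]
width: -0.0
grasp_force: 0.0
```

```bash
python3 -c "
from h import *
look('p6')"
```

```text
[0.57  0.079 0.026]
size [ 50.9 221.3] world R [ 0.621 -0.191] L [0.61 0.03] rail R [-0.024 -0.169] L [-0.046  0.052] theta 5.6
```

View pics/p6.png

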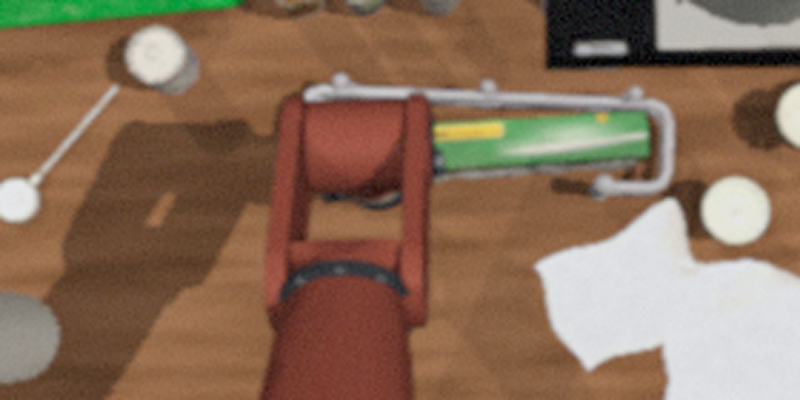

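Carton inside at 5.6°, right end near the end bar. Continue pushing the left end home.

Request:
play_rows:
  deltas: "5 0 0 0 0 0; 10 0 0 0 0 0; 14 0 0 0 0 0; 18 0 0 0 0 0; 21 0 0 0 0 0; 23 0 0 0 0 0; 25 0 0 0 0 0; 25 0 0 0 0 0"

```text
time_s: 11.75
ee_pos: [0.5952, 0.079, 0.0262]
tool_rot: [3.12, 0.366, 0.001]
force: [0.7, -0.1, 0.1]
width: 0.0
grasp_force: 0.0
```

```bash
python3 -c "
from h import *
look('p7')"
```

```text
[0.595 0.079 0.026]
size [215.5  48.7] world R [ 0.619 -0.191] L [0.63  0.024] rail R [-0.026 -0.169] L [-0.026  0.047] theta -0.1
```

Request:
play_rows:
  deltas: "2 0 0 0 0 0; 3 0 0 0 0 0; 3 0 0 0 0 0; -10 0 0 0 0 0; -40 0 20 0 0 0; -80 0 60 0 0 0; -120 -30 100 0 0 0; -160 -60 120 0 0 0"

```text
time_s: 12.6
ee_pos: [0.452, 0.0311, 0.1382]
tool_rot: [3.119, 0.37, 0.006]
force: [-0.3, -1.4, 0.1]
width: -0.0002
grasp_force: 0.0
```

Request:
play_rows:
  deltas: "0 -45 10 0 0 0; 0 -90 20 0 0 0; 0 -135 30 0 0 0; 0 -180 30 0 0 0; 0 -225 30 0 0 0; 0 -270 30 0 0 0; 0 -270 30 0 0 0; 0 -270 30 0 0 0"

```text
time_s: 13.4
ee_pos: [0.4512, -0.2397, 0.1658]
tool_rot: [-3.12, -0.362, -0.0]
force: [-0.1, -0.5, -0.4]
width: 0.0004
grasp_force: 0.0
```

```bash
python3 -c "
from h import *
look('p8')"
```

```text
[ 0.451 -0.239  0.166]
size [330.8  48.9] world R [ 0.619 -0.191] L [0.638 0.139] rail R [-0.026 -0.169] L [-0.024  0.162] theta -0.4
```

View pics/p8.png

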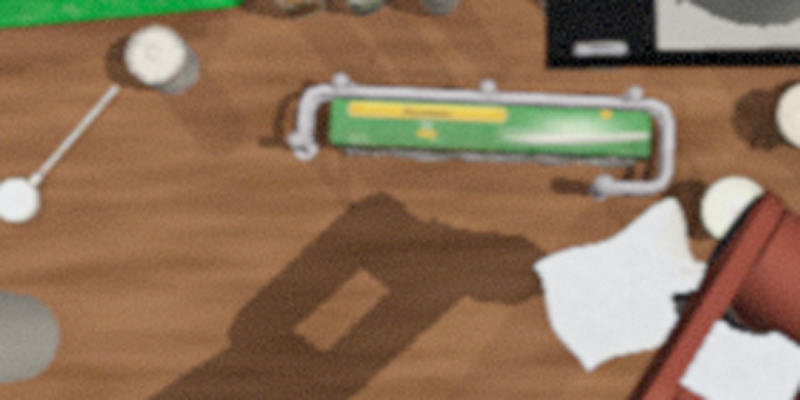

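The carton lies along the back bar from (330,120) to (650,135), with both ends about 25 mm from it (limit 36 mm). Nothing else has been disturbed, so I'm handing in.

```bash
python3 -c "
from h import *
print(robot.finish_job())"
```

```text
the job is handed in; nothing more can be done
None
```

The carton lies home along the rail's back bar, its right end behind the keeper post and both ends within about 3 mm of the bar by my camera measurement. I handed the job in at about 13.5 s, no bystander looked moved in the last top view, and no verdict came back.

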